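# Index the connector under the height gauge

## Task

Turn the indexing table by its black knob until it drops into the click-stop that puts the blue connector under the height gauge's white foot. Then lower the gauge by its red knob until the sprung foot is pressed about halfway in (6 of its 12 mm) on top of the blue connector, never all the way in, and leave it there. Do not touch the connectors themselves, keep all three standing in their nests, and leave the screwdriver, tin and parts bin where they are.

Things in the scene. Friction and masses are not known exactly. Their poses are not given: they have to be found in the camera images.
- fixture: The whole indexing fixture, fixed to the bench: dark base plate 330 x 260 x 12 mm, aluminium disc, gauge column. Origin on the bench top, on the disc's vertical axis; its +x points from the disc's axis to the gauge (column 22 mm square, 172 mm out, its top 195 mm above the bench), its +y to the click-stop (a sprung ball in a small blue block 150 to 190 mm out, 46 mm high).
- turntable: Aluminium disc, radius 117 mm, 12 mm thick, top 34 mm above the bench; origin on its axis, 22 mm above the bench. Three black ring nests (8 mm high, 47 mm across) lie 85 mm from the axis at -50, 0 and +50 degrees of its x axis, the knob at 180. Click-stops where its yaw relative to the fixture is -50, 0 or +50 degrees: each puts one nest under the gauge foot. Starts at +64 to +89 degrees.
- table_knob (a point): Centre of the top of the black knob on the disc, 82 mm above the bench, 85 mm from the disc's axis. The knob is an upright cylinder 24 mm across and 42 mm high that spins freely on its own pin, so it can be held while the disc turns; under it a boss 32 mm wide, 6 mm high. The disc stays where left; passing a stop takes about 8 N at the knob; a stop pulls the disc in from 3 degrees either side.
- gauge (a joint): How far the gauge's blue carriage has been lowered (m), 0 at the top, 0.055 at the bottom; starts between 0 and 0.012. A friction brake of about 9 N keeps it where it is left; it may be moved up again too.
- gauge_knob (a point): Centre of the top of the red knob, an upright cylinder 24 mm across and 40 mm high on a blue arm 26 mm wide that runs outward (fixture +x) to the column; the foot is straight below. Its top is 202 mm above the bench when joint gauge is 0. Over the blue connector the foot just touches with the knob's top at 169 mm and is half pressed at 163 mm.
- foot_tip (a point): Centre of the underside of the white sprung foot, a disc 16 mm across and 5 mm thick on a thin steel spindle under the gauge arm, 85 mm from the disc's axis. 95 mm below the top of the red knob when not pressed.
- foot (a joint): How far the sprung foot is pressed up into the gauge (m): 0 free, 0.012 all the way in. It springs back; about 3 N at half. 16 mm of spindle show when free, 10 mm at half.
- blue_connector: Blue round connector, 40 mm high, 36 mm across at its foot and 32 mm at its flat top, standing loose in one of the three nests (any of them). Origin at the centre of its underside, 34 mm above the bench.
- yellow_connector: Yellow round connector, 48 mm high, otherwise like the blue one, in another nest.
- white_connector: White round connector, 32 mm high, otherwise like the blue one, in another nest.
- screwdriver: Orange-handled screwdriver lying on the bench at the right, a bystander.
- tin: Green tin with a pale label and lid, 66 mm across and 75 mm high standing on the bench at the right, a bystander.
- parts_bin: Blue open bin 150 x 110 x 60 mm on the bench at the left, a bystander.

How it is judged (in metres and radians):
On the way, in this order (a step that is already met when the one before it is completed fails the run):
1. the disc rests in the click-stop that puts the blue connector under the gauge foot ((angle between the x axis of turntable and the x axis of fixture, either way round below 0.03 rad or angle between the x axis of turntable and the x axis of fixture, either way round between 0.8427 and 0.9027 rad) and horizontal distance between blue_connector and foot_tip below 0.005 m and angular speed of turntable below 0.05 rad/s), for 0.3 s.
2. the gauge foot is pressed about halfway in on the blue connector (all of step 1 and value of joint foot between 0.003 and 0.009 m), for 0.2 s.
At the end, for the whole second after the job is handed in: The disc is at rest in a click-stop (within 0.03 rad) with the blue connector within 5 mm of the gauge foot's axis, the foot is pressed in by 3 to 9 mm on it, the gauge is at rest, and all three connectors stand upright (within 0.1 rad) down in their nests (within 4 mm) (all of step 2 and angle between each of blue_connector, yellow_connector, white_connector's own z axis and vertical below 0.1 rad and z of each of blue_connector, yellow_connector, white_connector in the frame of turntable below 0.016 m and velocity of joint gauge between -0.002 and 0.002 m/s); the robot touches nothing.
It fails at once if the gauge foot is pressed all the way in (over 11.5 mm) (value of joint foot above 0.0115 m).
It fails at once if the robot touches a connector (over 2 N) (contact force between any of the fingers, the arm and blue_connector above 2 N or contact force between any of the fingers, the arm and yellow_connector above 2 N or contact force between any of the fingers, the arm and white_connector above 2 N).
It fails at once if a connector is tipped by more than 0.3 rad (angle between any of blue_connector, yellow_connector, white_connector's own z axis and vertical above 0.3 rad).
It fails at once if the screwdriver, tin or parts bin is moved by more than 20 mm (distance of any of screwdriver, tin, parts_bin from where it was at the start of the episode above 0.02 m).
It also fails if it takes over 58 s, if anything falls off the work surface, if the arm or the gripper's body presses on something with over 40 N, if the wrist force passes 120 N, or if a joint passes its speed limit or range.

## Robot

A 6-joint arm with a two-finger parallel gripper is mounted at the origin on the work surface. World frame = base frame: x ahead of the robot, y to its left, z up, the work surface at z = 0. Lengths are in mm, angles in rad, forces in N, time in s.
With the tool pointing down it reaches from about 275 to 750 mm from the base axis. Payload 10.2 kg.
Tool frame: the origin (TCP) lies midway between the tips of the shut fingers; the grasp point (between the pads) lies 19 mm behind it (ctrl.grasp_offset is the distance from the TCP to the grasp point, in mm); z points along the fingers, y is the line along which they close (so a half turn about z gives the same grasp; the last joint's range is limited). The gripper opens to 85 mm and grips with 20 to 120 N. Pads are 22 mm wide; open, the fingers measure 114 mm over their backs; the gripper's body (76 mm by 85 mm) begins 54 mm behind the grasp point. The pads swing forward as they close: fully open they stand 13 mm farther back than shut.
Start: joints at [0.898, 0.313, 1.498, -0, 1.331, -0.223], TCP at [228.275, 472.781, 231.294] pointing down, gripper open.
Joint ranges: [-2.94, 2.94], [-0.97, 2.17], [0.19, 2.56], [-1.23, 4.37], [0.02, 3.11], [-2.88, 2.88]. Speed limits (rad/s): [2.39, 2.39, 3.01, 3.14, 3.14, 3.14].

## Interface

Orientations are given as a unit quaternion [w, x, y, z].
In Python, from rig import ctrl, viewer, models gives the robot as it stands. The module is installed in compiled form; this text tells all that it offers.
- The arm moves only by the shell command python3 -m pendant 'ROWS' [OPENING] [FORCE]. ROWS is text: rows parted by semicolons, each of 4 numbers parted by spaces: the shift along the tool's x, y, z in m, then the turn about the tool's z in rad. In form: x y z yaw; .... A call has 1 to 10 rows; each row shifts and turns the commanded pose from where the row before left it, along the tool's axes as they then stand; what a row does not reach is not made up. A row lasts 1/8 s, in which the tool goes at most 62.5 mm and 10.7 degrees, less where a joint would pass 70% of its speed; a pose out of reach is approached as far as the arm can. A call is refused whole if a number of a shift passes 0.0625 or a number of a turn 0.188, either way. A call with a gripper value outside its range is refused whole. OPENING is the opening, from 0 (shut) to 1 (fully open), set as the call begins (- or left out, the last holds). The fingers move at their own pace and stop on an object; FORCE is the grip in N (left out, the last holds). Time passes only in rows, so rows that do not move let the fingers close. It gives the time, the measured TCP pose, the force, the opening and the grip force at its end, in the units of the state.
- ctrl.sense(): the state, without advancing time (a new reading comes with each control period).
- viewer.capture(name): name is "scene" or "top"; returns a dict with "color" (384x512x3 uint8, red, green, blue), "vertical_fov" (degrees; the focal length in pixels is half the picture's height over the tangent of half this angle, whatever the lens; pixels are square), "cx", "cy" (the principal point, pixels), "pose" (4x4, takes a point from camera to world coordinates). Camera axes: x right, y down, z forward; pixel columns grow to the right and rows downward; lengths in mm; the calibration is good to about 2 mm. A picture is of the moment at which its call begins. There is no depth.
- ctrl.finish_job(): hands the job in; it is judged then, once.
Trained networks look in the newest picture that a camera, given by its name, has taken for a name from the list of things; names that differ only in an ending like _2 or _b are one class to them, and where a whole thing is asked for, a point or a joint stands for the part that bears it (a point fixed in the world has none). Each returns a list of dicts, best first, with "p" (0 to 1); they miss things now and then, are a little off and sometimes report something else, mostly with a low value. They report only what shows in the picture. A call takes as long as a camera call.
- models.boxes_of(camera, query): "at" ([x, y, z] in mm, in world coordinates, good to about 4 mm: the middle of the surface that is visible of it).
The state is a dict: "time_s": time; "joints": joint angles; "dq": joint speeds; "tau": joint torques, N m; "eef_pos": TCP position; "ee_rot": TCP orientation; "force": force on the tool from outside, world axes, zero at the start; "wrist_torque": the same for the moment, N m; "grip_width": opening from 0.0 (shut) to 1.0 (fully open); "grip_force": force on a finger pad.
Only numpy, scipy, OpenCV 4.12 (cv2) and the standard library are available. Lean on these libraries where they do the work, as an engineer would, in place of code of your own. Each camera call takes 0.05 s, during which the arm holds its last target. There are 200 camera calls.

## Working session

There is one attempt and no reset: what is moved stays moved. The work goes in short steps, Python scripts to look and compute and a shell command to move; the robot and the scene stay as the last step left them, time stands still between calls to the robot, and variables do not carry over. Pictures are saved under pics/ and viewed, at most 10 in all, crops included, and the job is handed in when it is done.

```bash
mkdir -p pics; cat > h.py <<'E'
from rig import ctrl, viewer, models
import numpy as np, cv2
def cap(n,f=None):
    c=viewer.capture(n)
    if f: cv2.imwrite('pics/'+f,c['color'][:,:,::-1])
    return c
def K(c):
    f=192/np.tan(np.radians(c['vertical_fov'])/2); return f
def px(c,p):
    q=np.linalg.inv(c['pose'])@np.r_[p,1]; f=K(c); return np.array([f*q[0]/q[2]+c['cx'],f*q[1]/q[2]+c['cy']])
def at_z(c,u,v,z):
    f=K(c); d=c['pose'][:3,:3]@np.array([(u-c['cx'])/f,(v-c['cy'])/f,1]); o=c['pose'][:3,3]
    return o+d*(z-o[2])/d[2]
def find(cam,qs):
    for q in qs:
        print(cam,q,[(np.round(d['at']).tolist(),round(d['p'],2)) for d in models.boxes_of(cam,q)[:2]])
E
python3 - <<'E'
from h import *
for n in ('scene','top'):
    c=cap(n,n+'0.png'); print(n,c['pose'][:3,3],c['pose'][:3,2])
    find(n,['table_knob','gauge_knob','foot_tip','blue_connector','yellow_connector','white_connector','turntable','tin','screwdriver','parts_bin'])
print(ctrl.sense())
E
```

```text
scene [1006.62236264  397.77851724  923.31383967] [-0.47572246 -0.41395885 -0.77609678]
scene table_knob [([541.0, -76.0, 31.0], 0.65)]
scene gauge_knob [([675.0, -43.0, 162.0], 0.69)]
scene foot_tip []
scene blue_connector [([616.0, -34.0, 78.0], 0.72)]
scene yellow_connector [([617.0, -37.0, 75.0], 0.69), ([560.0, -4.0, 79.0], 0.6)]
scene white_connector [([541.0, -77.0, 31.0], 0.65), ([490.0, -20.0, 65.0], 0.46)]
scene turntable [([539.0, -78.0, 30.0], 0.59)]
scene tin [([696.0, -387.0, 61.0], 0.65)]
scene screwdriver [([699.0, -385.0, 62.0], 0.71), ([456.0, -422.0, 19.0], 0.69)]
scene parts_bin [([492.0, 475.0, 10.0], 0.94)]
top [ 432.81318853   14.26238932 1358.47343503] [ 0.08855969 -0.02183909 -0.99583143]
top table_knob [([534.0, -94.0, 36.0], 0.64)]
top gauge_knob [([676.0, -45.0, 166.0], 0.8)]
top foot_tip []
top blue_connector [([611.0, -40.0, 76.0], 0.52)]
top yellow_connector []
top white_connector []
top turntable [([532.0, -88.0, 31.0], 0.69)]
top tin [([686.0, -401.0, 73.0], 0.68)]
top screwdriver [([449.0, -422.0, 23.0], 0.53)]
top parts_bin [([499.0, 485.0, 2.0], 0.94)]
{'time_s': 1.1, 'joints': array([ 8.97602325e-01,  3.12895293e-01,  1.49768176e+00, -3.94224259e-06,
        1.33099045e+00, -2.23363982e-01]), 'dq': array([ 3.73908884e-04, -1.33360588e-03,  5.80914030e-04,  1.77152634e-03,
       -8.45859351e-04, -3.76268794e-05]), 'tau': array([-1.58908846e-03, -4.12173486e+01, -2.59897345e+01, -2.20725783e-04,
        4.42239880e-04,  7.50029841e-06]), 'eef_pos': array([228.28082078, 472.78787678, 231.30346088]), 'ee_rot': array([7.17595717e-06, 2.23023057e-01, 9.74813170e-01, 1.05031160e-05]), 'force': array([-0.02009474, -0.2036135 ,  1.04825103]), 'wrist_torque': array([ 0.00048113, -0.02424848,  0.01189192]), 'grip_force': 0.0, 'grip_width': 1.0008988434801052}
```

View pics/scene0.png

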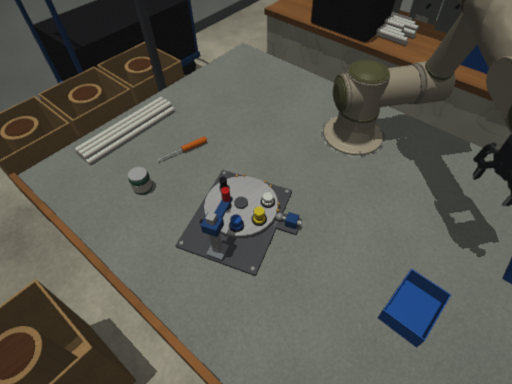

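View pics/top0.png

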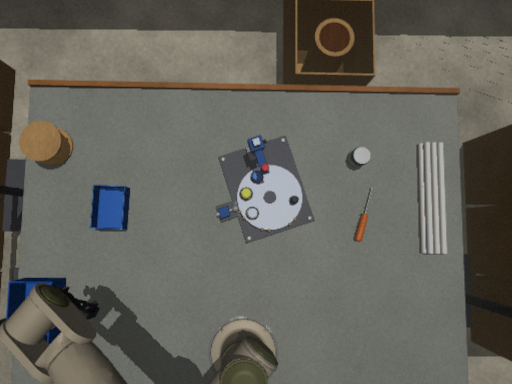

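```bash
python3 - <<'E'
from h import *
c=cap('top'); s=cap('scene')
a=cv2.resize(c['color'][125:250,205:325],None,fx=4.8,fy=4.8,interpolation=cv2.INTER_CUBIC)
cv2.imwrite('pics/tc.png',a[:,:,::-1])
b=cv2.resize(s['color'][165:280,170:310],None,fx=5,fy=5,interpolation=cv2.INTER_CUBIC)
cv2.imwrite('pics/sc.png',b[:,:,::-1])
E
```

```text
(no output)
```

View pics/tc.png

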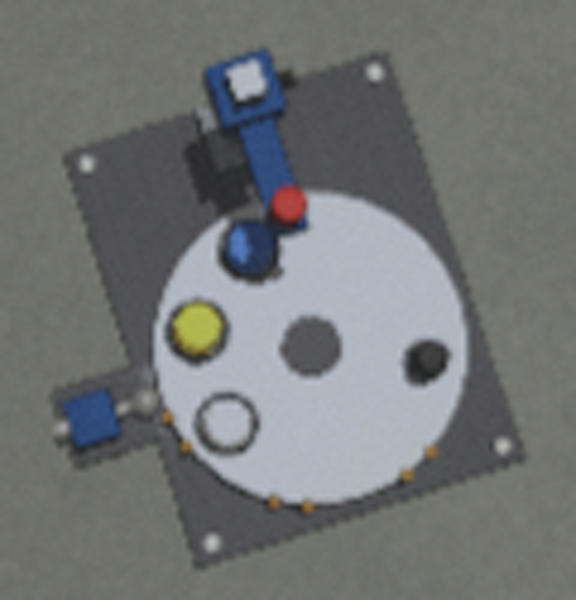

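View pics/sc.png

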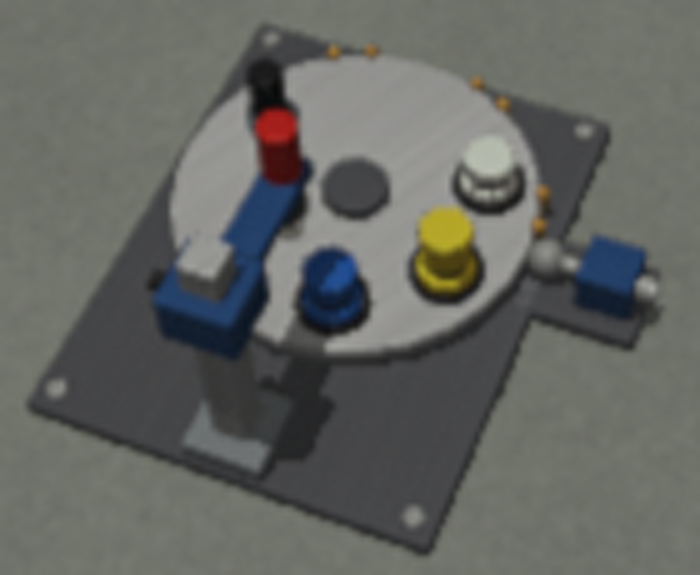

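```bash
python3 - <<'E'
from h import *
c=cap('top'); s=cap('scene')
T=lambda u,v,z: at_z(c,(u+.5)/4.8+205-.5,(v+.5)/4.8+125-.5,z)
S=lambda u,v,z: at_z(s,(u+.5)/5+170-.5,(v+.5)/5+165-.5,z)
for F,L in ((T,dict(ax=(311,346,34),knob=(428,357,82),red=(289,203,198),blue=(250,246,74),yel=(198,328,82),col=(246,82,195),s1=(375,73,12),s2=(87,163,12),s3=(503,446,12),s4=(212,543,12),clk=(92,418,46))),
 (S,dict(ax=(356,187,34),knob=(267,72,82),red=(278,122,198),blue=(330,268,74),yel=(446,225,82),whi=(490,155,66),s1=(55,388,12),s2=(413,516,12),s3=(271,39,12),s4=(584,132,12)))):
    P={k:F(*v)[:2] for k,v in L.items()}; A=P['ax']
    an=lambda v: np.degrees(np.arctan2(v[1],v[0])).round(1)
    for k,v in P.items(): print(k,v.round(1),np.linalg.norm(v-A).round(1),an(v-A))
    print('yaw screws',an(P['s1']-P['s3']),an(P['s2']-P['s4']), an(P['s2']-P['s1'])-90)
E
```

```text
ax [542.4 -88.2] 0.0 0.0
knob [ 531.7 -168.4] 80.8 -97.6
red [622.4 -60.4] 84.8 19.2
blue [610.8 -40.5] 83.5 34.9
yel [550.1  -3.6] 85.0 84.8
col [703.  -31.5] 170.4 19.4
s1 [ 754.3 -137.3] 217.6 -13.0
s2 [681.   81.2] 218.9 50.7
s3 [ 470.8 -235.1] 163.3 -116.0
s4 [395.8 -17.2] 162.9 154.1
clk [486.3  72.4] 170.1 109.2
yaw screws 19.0 19.0 18.599999999999994
ax [538.1 -90.4] 0.0 0.0
knob [ 532.1 -169. ] 78.8 -94.4
red [619.1 -61.7] 85.9 19.5
blue [613.  -40.1] 90.2 33.9
yel [550.   -4.3] 86.9 82.1
whi [483.  -25.8] 84.9 130.5
s1 [ 753.9 -139.1] 221.2 -12.7
s2 [678.8  79.9] 220.9 50.4
s3 [ 468.9 -235.3] 160.6 -115.5
s4 [394.7 -16.9] 161.2 152.8
yaw screws 18.7 18.8 18.900000000000006
```

```bash
python3 -m pendant '0 0 0 0.184; 0 0 0 0.184; 0 0 0 0.184; 0 0 0 0.184; 0 0 0 0.184; 0 0 0 0.184; 0 0 0 0.184' 1; python3 -m pendant '-0.042 0.029 0 0; -0.042 0.029 0 0; -0.042 0.029 0 0; -0.042 0.029 0 0; -0.042 0.029 0 0; -0.042 0.029 0 0; -0.042 0.029 0 0; -0.042 0.029 0 0; -0.042 0.029 0 0; -0.042 0.029 0 0'; python3 -m pendant '-0.042 0.029 0 0; -0.042 0.029 0 0; -0.042 0.029 0 0; -0.037 0.030 0 0; 0 0 0 0'
```

```text
time_s: 2.17
eef_pos: [228.3, 472.8, 231.3]
ee_rot: [-0.0, 0.766, 0.643, -0.0]
force: [0.2, 0.4, -0.1]
grip_width: 1.002
grip_force: 0.0
time_s: 3.42
eef_pos: [445.0, 8.7, 231.5]
ee_rot: [0.0, 0.764, 0.646, 0.0]
force: [0.4, 0.2, -0.1]
grip_width: 1.0
grip_force: 0.0
time_s: 4.05
eef_pos: [533.2, -172.1, 230.4]
ee_rot: [-0.0, 0.765, 0.645, -0.0]
force: [0.5, 0.6, -0.1]
grip_width: 1.001
grip_force: 0.0
```

```bash
python3 -m pendant '0.002 0 0.045 0; 0 0 0.045 0; 0 0 0.045 0; 0 0 0.045 0; 0 0 0 0'; python3 -m pendant '0 0 0 0;0 0 0 0;0 0 0 0;0 0 0 0;0 0 0 0;0 0 0 0;0 0 0 0;0 0 0 0' 0 40; python3 - <<'E'
from h import *
c=cap('scene')
cv2.imwrite('pics/s1.png',cv2.resize(c['color'][130:290,150:330],None,fx=3.5,fy=3.5,interpolation=cv2.INTER_CUBIC)[:,:,::-1])
E
```

```text
time_s: 4.68
eef_pos: [531.3, -166.2, 49.2]
ee_rot: [-0.003, 0.763, 0.646, -0.001]
force: [0.4, -0.2, 1.9]
grip_width: 0.998
grip_force: 0.0
time_s: 5.68
eef_pos: [533.6, -168.0, 52.3]
ee_rot: [0.001, 0.764, 0.646, 0.0]
force: [-0.3, 1.0, 6.2]
grip_width: 0.265
grip_force: 39.0
```

View pics/s1.png

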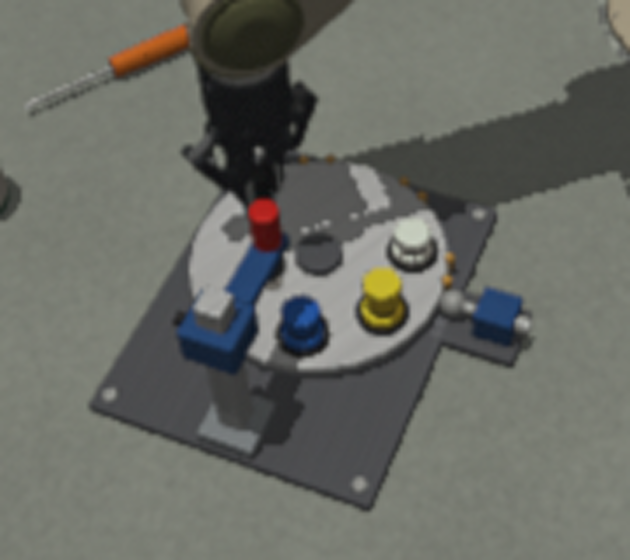

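```bash
python3 -m pendant '0 -0.003 0 0; 0 -0.003 0 0; 0 -0.003 0 0; 0 -0.003 0 0; 0.0002 -0.003 0 0; 0.0003 -0.003 0 0; 0.0004 -0.003 0 0;0.0005 -0.0025 0 0; 0 0 0 0; 0 0 0 0'; python3 - <<'E'
from h import *
c=cap('scene')
cv2.imwrite('pics/s2.png',cv2.resize(c['color'][165:280,170:310],None,fx=5,fy=5,interpolation=cv2.INTER_CUBIC)[:,:,::-1])
find('scene',['blue_connector','yellow_connector','white_connector','gauge_knob'])
E
```

```text
time_s: 6.98
eef_pos: [511.5, -162.4, 52.4]
ee_rot: [0.002, 0.764, 0.646, 0.001]
force: [6.6, 3.0, 5.1]
grip_width: 0.268
grip_force: 39.7
scene blue_connector [([628.0, -56.0, 78.0], 0.69), ([533.0, -70.0, 32.0], 0.64)]
scene yellow_connector [([579.0, -6.0, 76.0], 0.73)]
scene white_connector [([509.0, -8.0, 66.0], 0.51)]
scene gauge_knob [([583.0, -11.0, 77.0], 0.62)]
```

View pics/s2.png

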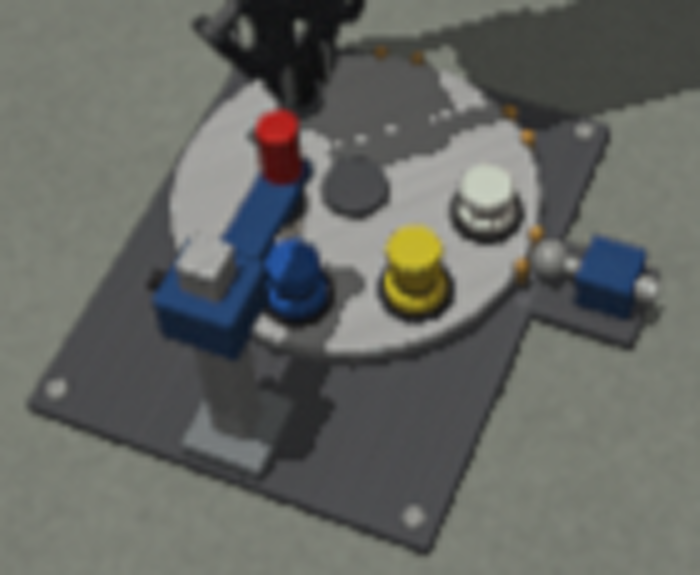

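```bash
python3 - <<'E'
from h import *
s=cap('scene')
S=lambda u,v,z: at_z(s,(u+.5)/5+170-.5,(v+.5)/5+165-.5,z)[:2]
A=np.array([541,-88.])
for n,p in dict(yel=(414,244,82),whi=(488,183,66),m1=(536,233,28),m2=(521,267,28),ball=(550,258,28)).items():
    v=S(*p)-A; print(n,S(*p).round(1),np.linalg.norm(v).round(1),np.degrees(np.arctan2(v[1],v[0])).round(1)-19.1)
E
```

```text
yel [572.5  -9.8] 84.3 48.9
whi [500.6 -12.8] 85.3 99.1
m1 [489.2  17.1] 117.1 97.1
m2 [515.3  26. ] 116.9 83.6
ball [498.5  35.6] 130.7 89.9
```

```bash
python3 -m pendant '0 0 0 0;0 0 0 0;0 0 0 0;0 0 0 0;0 0 0 0;0 0 -0.03 0;0 0 -0.06 0;0 0 -0.06 0; 0 0 -0.06 0; 0 0 0 0' 1; python3 - <<'E'
from h import *
s=cap('scene'); t=cap('top')
a=cv2.resize(s['color'][165:265,180:300],None,fx=5,fy=5,interpolation=cv2.INTER_CUBIC)
b=cv2.resize(t['color'][125:250,205:325],None,fx=4,fy=4,interpolation=cv2.INTER_CUBIC)
cv2.imwrite('pics/s3.png',a[:,:,::-1]); 
E
```

```text
time_s: 8.52
eef_pos: [511.3, -163.1, 265.8]
ee_rot: [0.004, 0.764, 0.646, 0.001]
force: [0.4, 0.1, -0.3]
grip_width: 1.002
grip_force: 0.0
```

View pics/s3.png

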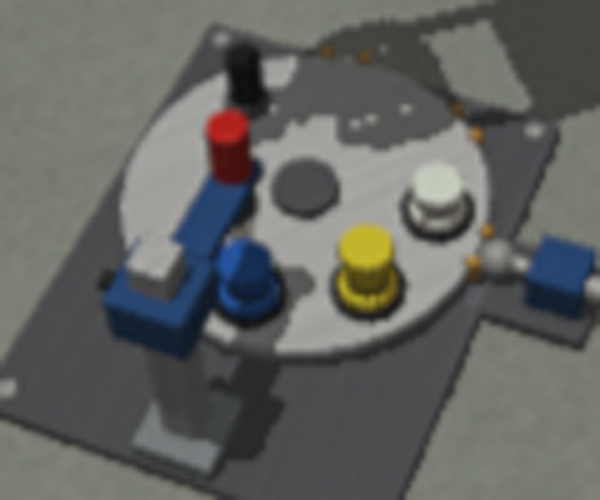

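```bash
python3 -m pendant '0 0 0 0; 0 0 0 0; 0 0 0 0;0.03 0.023 0 0; 0.03 0.023 0 0;0.03 0.023 0 0;0.03 0.0225 0 0;0 0 0 0;0 0 0 0;0 0 0 0' 0 40; python3 - <<'E'
from h import *
s=cap('scene')
S=lambda u,v,z: at_z(s,(u+.5)/5+180-.5,(v+.5)/5+165-.5,z)[:2]
A=np.array([541,-88.])
for n,p in dict(yel=(366,245,82),whi=(437,182,66),m1=(487,230,28),m2=(473,262,28)).items():
    v=S(*p)-A; print(n,S(*p).round(1),np.linalg.norm(v).round(1),np.degrees(np.arctan2(v[1],v[0])).round(1)-19.1)
E
```

```text
time_s: 9.88
eef_pos: [619.8, -60.2, 261.5]
ee_rot: [0.0, 0.764, 0.645, -0.0]
force: [0.0, -0.2, -0.7]
grip_width: 0.002
grip_force: 0.0
yel [572.3  -8.4] 85.5 49.4
whi [500.4 -13.8] 84.6 99.6
m1 [487.   16.1] 117.3 98.30000000000001
m2 [511.6  24.6] 116.4 85.5
```

```bash
python3 -m pendant '0 0.001 0.028 0; 0 0 0.028 0; 0 0 0 0; 0 0 0 0'; python3 -m pendant '0 0 0.004 0; 0 0 0.004 0; 0 0 0.004 0; 0 0 0.004 0; 0 0 0 0'
```

```text
time_s: 10.42
eef_pos: [621.6, -60.0, 206.8]
ee_rot: [0.001, 0.764, 0.646, 0.001]
force: [0.6, -0.7, 0.1]
grip_width: 0.001
grip_force: 0.0
time_s: 11.05
eef_pos: [621.6, -59.7, 190.1]
ee_rot: [0.001, 0.764, 0.646, 0.0]
force: [-0.5, -0.8, 4.2]
grip_width: -0.002
grip_force: 1.9
```

```bash
python3 -m pendant '0 0 0.004 0; 0 0 0.004 0; 0 0 0.004 0; 0 0 0.004 0; 0 0 0 0'; python3 - <<'E'
from h import *
s=cap('scene','x.png')
cv2.imwrite('pics/s4.png',cv2.resize(s['color'][160:260,180:280],None,fx=6,fy=6,interpolation=cv2.INTER_CUBIC)[:,:,::-1])
E
```

```text
time_s: 11.68
eef_pos: [621.5, -59.7, 173.8]
ee_rot: [0.001, 0.764, 0.646, 0.0]
force: [0.2, -0.2, 4.3]
grip_width: -0.0
grip_force: 1.8
```

View pics/s4.png

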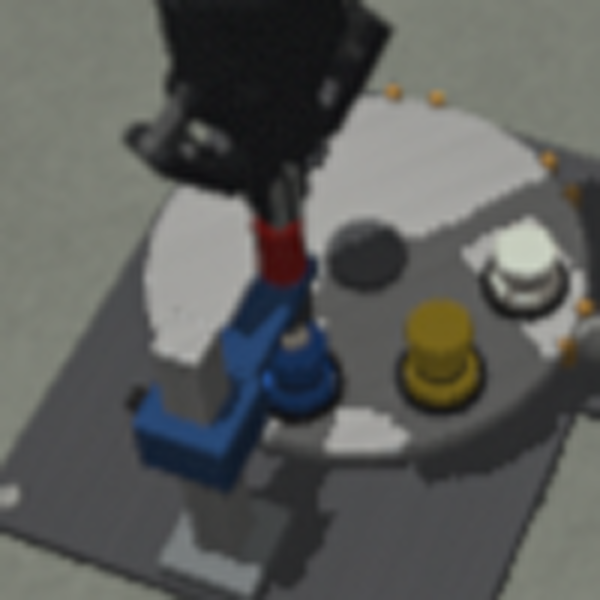

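The fingers sit on the red knob. The carriage has come down and the foot, at about (295,335), is over the blue connector. I'll carry on slowly.

```bash
python3 -m pendant '0 0 0.002 0; 0 0 0.002 0; 0 0 0.002 0; 0 0 0.002 0; 0 0 0.002 0; 0 0 0 0; 0 0 0 0'
```

```text
time_s: 12.6
eef_pos: [621.6, -59.7, 164.3]
ee_rot: [0.001, 0.764, 0.646, 0.0]
force: [-0.6, -0.1, 8.0]
grip_width: 0.0
grip_force: 3.7
```

```bash
python3 -m pendant '0 0 0.001 0; 0 0 0 0; 0 0 0 0; 0 0 0 0'; python3 -m pendant '0 0 -0.002 0; 0 0 -0.02 0; 0 0 -0.05 0; 0 0 -0.05 0; -0.05 -0.03 0 0; -0.05 -0.03 0 0;-0.05 -0.03 0 0; 0 0 0 0; 0 0 0 0'; python3 - <<'E'
from h import *
s=cap('scene')
cv2.imwrite('pics/s5.png',cv2.resize(s['color'][160:260,180:300],None,fx=6,fy=6,interpolation=cv2.INTER_CUBIC)[:,:,::-1])
f=lambda u,v,z: at_z(s,u,v,z)
for z in (158,163,169): print(z,((px(s,[621.3,-60.2,z])-[180,160]+.5)*6-.5).round(1))
E
```

```text
time_s: 13.1
eef_pos: [621.6, -59.7, 163.4]
ee_rot: [0.001, 0.764, 0.646, 0.0]
force: [-0.6, -0.8, 8.5]
grip_width: -0.0
grip_force: 4.2
time_s: 14.22
eef_pos: [507.8, -192.2, 284.1]
ee_rot: [-0.0, 0.764, 0.646, 0.0]
force: [0.8, 0.4, 0.3]
grip_width: 0.001
grip_force: 0.0
158 [280.2 236. ]
163 [279.3 229.4]
169 [278.2 221.3]
```

View pics/s5.png

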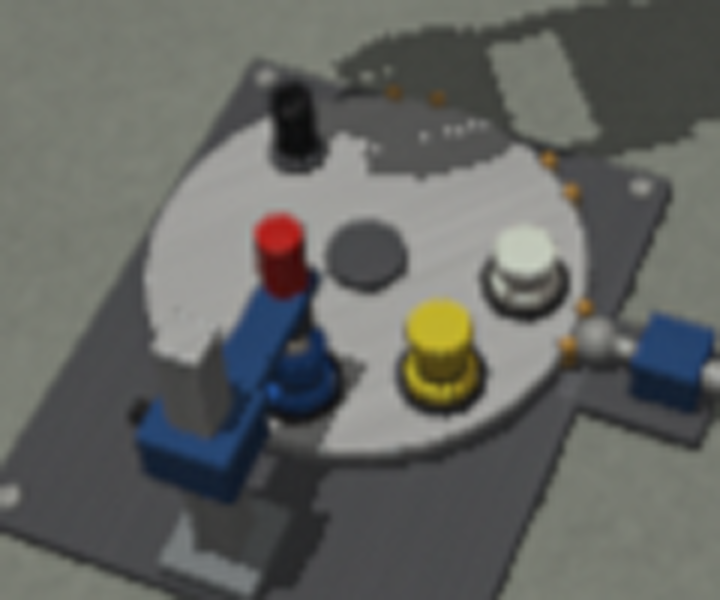

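The red knob's top is centred at about (279,232), which matches a height near 163 mm. The connectors stand in their nests, the ball sits between its markers, and the arm is clear.

```bash
python3 -c "
from rig import ctrl
print(ctrl.finish_job())"
```

```text
the job is handed in; nothing more can be done
None
```

I handed the job in at about 14 s of the 58 s allowed: the disc is in the +50° click-stop with the blue connector under the foot, and the gauge was lowered until the fingertips on the red knob read 163.4 mm (about half pressed); the system gave no verdict back.

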